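# Turn on the stirrer under the amber bottle

## Robot

A 7-joint arm with a two-finger parallel gripper is mounted at the origin on a cart in front of the work surface, level with it; the furniture and walls round the work are solid. World frame = base frame: x ahead of the robot, y to its left, z up, the work surface at z = 0. Lengths are in mm, angles in rad, forces in N, time in s.
With the tool pointing down it reaches from about 425 to 825 mm from the base axis. Payload 3.6 kg.
Tool frame: the origin (TCP) lies at the centre of the arm's flange, where the gripper is bolted on; the fingertips stand 186 mm ahead of it and the grasp point (between the pads) lies 167 mm ahead of it; z points along the fingers, y is the direction in which the jaws open and shut (so a half turn about z gives the same grasp; the last joint's range is limited). The gripper opens to 93 mm and grips with 3 to 60 N. Pads are 15 mm wide; open, the fingers measure 128 mm over their backs; the gripper's body (75 mm by 188 mm) begins 65 mm behind the grasp point.
Start: joints at [-1.167, 0.615, -0.013, 1.423, 0.008, 1.103, -0.04], TCP at [271.413, 590.602, 404.74] pointing down, gripper open.
Joint ranges: [-3.12, 3.12], [-0.3, 2.06], [-1.34, 1.32], [0.26, 2.42], [-1.36, 4.5], [0.01, 1.98], [-2.84, 2.84]. Speed limits (rad/s): [2.79, 2.79, 3.14, 3.14, 3.14, 3.14, 3.14].

## Interface

Orientations are given as a unit quaternion [w, x, y, z].
In Python, from workcell import env, viewer, nets gives the robot as it stands.
- The arm moves only by the tool arm_command, never from a script. Its argument "deltas" is text: rows parted by semicolons, each of 4 numbers parted by spaces: the shift along the world's x, y, z in mm, then the turn about the world's z in degrees. A call has 1 to 20 rows; each row shifts and turns the commanded pose from where the row before left it; what a row does not reach is not made up. A row lasts 1/12 s, in which the tool goes at most 41.7 mm and 7.16 degrees, less where a joint would pass 70% of its speed; a pose out of reach is approached as far as the arm can. A call is refused whole if a number of a shift passes 41.7 or a number of a turn 7.16, either way. A call with a gripper value outside its range is refused whole. "hand" is the opening, from 0 (shut) to 1 (fully open), set as the call begins (left out, the last holds). The fingers move at their own pace and stop on an object; the grip force is fixed at half the most. Time passes only in rows, so rows that do not move let the fingers close. It gives the time, the measured TCP pose, the force and the opening at its end, in the units of the state.
- env.sense(): the state, without advancing time (a new reading comes with each control period).
- viewer.read_camera(name): name is "scene" or "side" or "wrist"; returns a dict with "pixels" (420x560x3 uint8, blue, green, red), "range_z" (420x560 float32, mm along the optical axis (not along the pixel's ray), 0 where there is no reading), "mtx" (3x3 intrinsics, pixels), "dist" ([k1, k2, p1, p2, k3] as OpenCV has them; the pictures are not rectified), "R" (3x3) and "t" (3): a world point X has camera coordinates R X + t. Camera axes: x right, y down, z forward; pixel columns grow to the right and rows downward; lengths in mm; the calibration is good to about 2 mm. A picture is of the moment at which its call begins.
- env.sign_off(): hands the job in, once; it reports no verdict.
Trained networks look in a picture, given as the dict that the camera call returned (one of the last four; its "shot" number tells which), for a name from the list of things; names that differ only in an ending like _2 or _b are one class to them, and where a whole thing is asked for, a point or a joint stands for the part that bears it (a point fixed in the world has none). Each returns a list of dicts, best first, with "confidence" (0 to 1); they miss things now and then, are a little off and sometimes report something else, mostly with a low value. They report only what shows in the picture. A call takes as long as a camera call. They do not tell look-alikes from the thing itself.
- nets.find_in(picture, thing): "location" ([x, y, z] in mm, in the coordinates of the camera as it stood for that picture, good to about 4 mm: the middle of the surface that is visible of it).
- nets.pinpoint(picture, thing): "location" ([x, y, z] in mm, in the coordinates of the camera as it stood for that picture, good to about 4 mm: a listed point, or the origin of a listed thing).
The state is a dict: "t": time; "joint_pos": joint angles; "joint_vel": joint speeds; "joint_torque": joint torques, N m; "tcp_pos": TCP position; "orientation": TCP orientation; "ft_force": force on the tool from outside, world axes, zero at the start; "wrist_torque": the same for the moment, N m; "grip_width": opening from 0.0 (shut) to 1.0 (fully open).
Only numpy, scipy, OpenCV 4.12 (cv2) and the standard library are available. Lean on these libraries where they do the work, as an engineer would, in place of code of your own. Each camera call takes 0.05 s, during which the arm holds its last target. There are 200 camera calls.

## Task

Two magnetic stirrers stand on the worktop, each with its speed knob on the underside of its base; only the knob's long handle sticks out in front. Turn up the stirrer that carries the amber bottle: swing its handle to the right (as seen from the robot) all the way to the stop and let go. Do not move the other stirrer's knob, and leave both the amber bottle and the glass cylinder standing where they are.

Things in the scene. Friction and masses are not known exactly. Their poses are not given: they have to be found in the camera images.
- amber_stirrer: White box on two grey side cheeks, fixed, carrying the brown amber bottle. Origin on the worktop (z=0) straight below the knob's vertical axis; x to its back, y to its left. Box: x -30 to +95 mm, y -60 to +60, z 75 to 105; steel plate on it to z 109, the bottle loose on it at x +45. Cheeks at y -54 and +54, 10 mm thick; front open.
- amber_knob (a joint): Knob under that box, rad. Its bare aluminium handle bar, 14 mm wide, z 44 to 66 mm, sticks out in front and ends in an 18 mm round (z 42 to 68) 101 mm from the axis. In the stirrer's frame it points along (-cos(0.52-q), sin(0.52-q)): q 0 = left stop, 30 deg left of forward (-x); 1.04 = right stop. Starts at 0 to 0.45. Friction 0.1 N m holds it where left; no spring.
- cylinder_handle (a point): A point on the handle of the other, identical stirrer (it carries a tall glass measuring cylinder with a white stopper, 52 x 45 x 141 mm, standing loose), on the bar's centre line 85 mm from that knob's axis, 55 mm above the worktop. This handle must stay where it is.
- amber_bottle_mid (a point): Centre of the amber bottle (51 mm across, 101 mm high), half-way up, z about 160 mm; z axis along the bottle.
- glass_cylinder_mid (a point): Centre of the glass cylinder on the other stirrer, half-way up, z about 180 mm; z axis along the cylinder.
There are look-alikes about, which are no part of the job. Leave any purple look-alike of the part that bears glass_cylinder_mid alone.

How it is judged:
By the outcome, as a careful person would: the job done as asked, in the order asked, and still so for the second after the job is handed in, with the robot touching nothing.
It also fails if it takes over 35 s, if anything falls off the work surface, if the arm or the gripper's body presses on something with over 40 N, if the wrist force passes 120 N, or if a joint passes its speed limit or range.

## Working session

There is one attempt and no reset: what is moved stays moved. The work goes in short steps, Python scripts to look and compute and a tool call to move; the robot and the scene stay as the last step left them, time stands still between calls to the robot, and variables do not carry over. Pictures are saved under pics/ and viewed, on a budget of 10 in all, crops included, one or two more only if the job needs it, and the job is handed in when it is done.

Besides the shell and the picture viewer there is one more tool, called after "Request:" as name(argument=value, ...) on one line, values as JSON. arm_command: Moves the arm, as the interface text tells. Its arguments: {"type":"object","properties":{"deltas":{"type":"string"},"hand":{"type":"number"}},"required":["deltas"]}

```bash
mkdir -p pics && cat > h.py <<'E'
import numpy as np, cv2
from workcell import env, viewer, nets
def w(p,c): return np.array(p['R']).T@(np.array(c)-np.array(p['t']))
def px(p,X):
    return cv2.projectPoints(np.array([X],float),cv2.Rodrigues(np.array(p['R'],float))[0],np.array(p['t'],float),np.array(p['mtx']),np.array(p['dist']))[0].ravel()
E
python3 - <<'E'
from h import *
np.set_printoptions(precision=1,suppress=True)
ims=[]
for n in ['scene','side','wrist']:
    p=viewer.read_camera(n); cv2.imwrite(f'pics/{n}0.png',p['pixels'])
    for th in ['amber_stirrer','amber_bottle_mid','cylinder_handle','glass_cylinder_mid']:
        for d in nets.pinpoint(p,th)[:4]:
            X=w(p,d['location']); print(n,th,round(d['confidence'],2),X,px(p,X))
s=env.sense();print(s)
E
```

```text
scene amber_stirrer 0.92 [574.3 344.4  -0.1] [259.4 198. ]
scene amber_bottle_mid 0.73 [608.  372.1 159.8] [263.7 132.1]
scene cylinder_handle 0.81 [472.9 102.1  54.4] [279.1 284.4]
scene glass_cylinder_mid 0.86 [608.2   6.5  66.6] [371.2 284.5]
scene glass_cylinder_mid 0.58 [583.6 170.3 177.7] [310.6 191.6]
side amber_stirrer 0.59 [569.6 345.2   0.3] [270.2 315.5]
side amber_bottle_mid 0.62 [605.1 371.3 164.6] [247.5 263. ]
side cylinder_handle 0.72 [479.3  98.9  56.9] [317.2 200.3]
side glass_cylinder_mid 0.92 [610.5  11.4  72.5] [254.4 166.8]
side glass_cylinder_mid 0.91 [589.1 166.7 179.3] [262.4 171.4]
side glass_cylinder_mid 0.18 [570.4 343.7   2. ] [269.8 314.2]
{'t': 0.75, 'joint_pos': array([-1.2,  0.6, -0. ,  1.4,  0. ,  1.1, -0. ]), 'joint_vel': array([-0., -0., -0.,  0.,  0.,  0.,  0.]), 'joint_torque': array([  0. , -45.9,   0.2, -16.6,  -0.1,   0. ,   0. ]), 'tcp_pos': array([271.4, 590.6, 404.8]), 'orientation': array([-0. ,  0.2,  1. ,  0. ]), 'ft_force': array([ 0.4,  0.7, -0.2]), 'wrist_torque': array([-0.,  0.,  0.]), 'grip_width': 1.0012489513589173}
```

View pics/scene0.png

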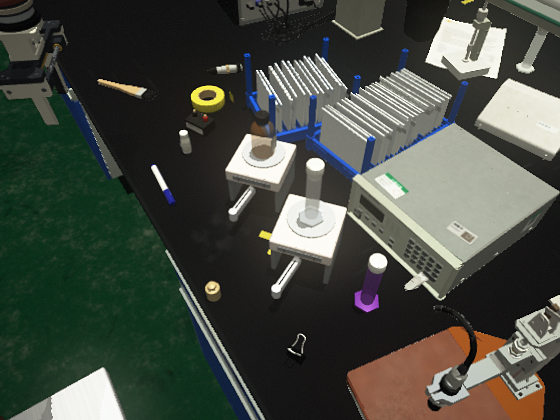

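View pics/side0.png

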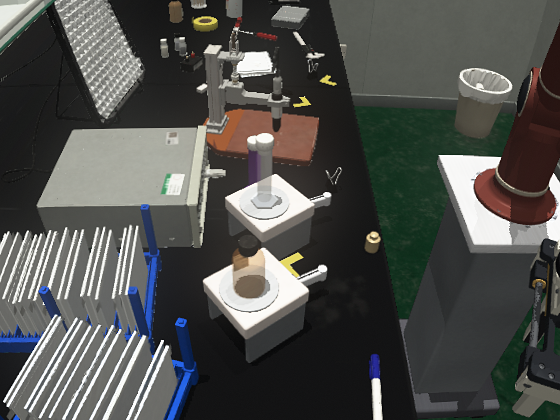

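The scene picture shows the amber stirrer (box 260,165; handle tip 235,213) and the glass stirrer (box 310,225; handle tip 277,292). A purple look-alike stands at (370,285). The side picture shows the amber stirrer at (255,300) with its handle tip at 320,273, and the glass one at (268,205) with its tip at 326,200.

There are two handles it could be, scene (240,203) and (285,280). I choose the first, on the stirrer carrying the brown bottle. Next I'll measure the boxes and handles from depth and make one close crop.

```bash
cat >> h.py <<'E'
def cloud(p):
    r=p['range_z']; v,u=np.nonzero(r>0); z=r[v,u]
    n=cv2.undistortPoints(np.stack([u,v],1).astype(np.float64)[:,None],np.array(p['mtx']),np.array(p['dist']))[:,0]
    C=np.c_[n*z[:,None],z]; return (C-np.array(p['t']))@np.array(p['R']), p['pixels'][v,u].astype(int)
def sel(W,lo,hi): return W[((W>lo)&(W<hi)).all(1)]
def handle(W,o):
    "bar pixels in front of the box, top z 60-70, 55..112 from axis -> direction angle, far end"
    d=W[:,:2]-o; r=np.hypot(*d.T); a=np.degrees(np.arctan2(d[:,1],d[:,0]))%360
    m=(W[:,2]>55)&(W[:,2]<72)&(r>65)&(r<115)&(a>160)&(a<290)
    return m.sum(), np.median(a[m]), np.percentile(a[m],[5,95]), r[m].max(), W[m].mean(0)
E
python3 - <<'E'
from h import *
np.set_printoptions(precision=1,suppress=True)
for n in ['scene','side']:
    p=viewer.read_camera(n); W,c=cloud(p)
    for nm,(lo,hi) in {'amber':([480,270,100],[720,470,107.5]),'glass':([450,60,100],[720,260,107.5])}.items():
        T=sel(W,lo,hi)
        R=cv2.minAreaRect(T[:,:2].astype(np.float32)); B=cv2.boxPoints(R)
        print(n,nm,len(T),R,B.tolist())
        x=np.array(R[0])
        for yaw in (R[2],R[2]-90,R[2]+90):
            t=np.radians(yaw)
            if abs(yaw-38)<30:
                o=x-32.5*np.array([np.cos(t),np.sin(t)]); print(' yaw',yaw,'origin',o,'handle',handle(W,o))
    if n=='scene': cv2.imwrite('pics/crop1.png',cv2.resize(p['pixels'][100:310,200:420],None,fx=2.6,fy=2.6,interpolation=cv2.INTER_CUBIC))
from scipy.spatial.transform import Rotation as Ro
q=env.sense()['orientation']; print(Ro.from_quat([*q[1:],q[0]]).as_matrix())
E
```

```text
scene amber 1480 ((626.573486328125, 387.418212890625), (209.50901794433594, 120.17916870117188), 39.41213607788086) [[507.48974609375, 367.3353576660156], [583.790771484375, 274.4850158691406], [745.6572265625, 407.5010681152344], [669.356201171875, 500.3514099121094]]
 yaw 39.41213607788086 origin [601.5 366.8] handle (np.int64(219), np.float64(216.0963370116908), array([178.8, 271.9]), np.float64(114.77397755045078), array([541.7, 315.4,  63.2]))
scene glass 2336 ((609.272705078125, 153.65875244140625), (165.76182556152344, 234.56524658203125), 85.54472351074219) [[485.9062194824219, 80.13890838623047], [719.7626342773438, 61.91765594482422], [732.63916015625, 227.1785888671875], [498.78277587890625, 245.39984130859375]]
side amber 1851 ((594.1837768554688, 365.380126953125), (125.0078125, 120.12403869628906), 38.827735900878906) [[507.83331298828125, 372.9817810058594], [583.1488647460938, 279.4009704589844], [680.5342407226562, 357.7784729003906], [605.2186889648438, 451.3592834472656]]
 yaw 38.827735900878906 origin [568.9 345. ] handle (np.int64(296), np.float64(209.1984471091076), array([205.6, 278. ]), np.float64(113.96520557380953), array([508.9, 290.5,  65.2]))
side glass 1112 ((604.1669921875, 181.9407196044922), (195.5084991455078, 123.43255615234375), 39.25475311279297) [[489.4197692871094, 167.8741912841797], [567.524169921875, 72.29542541503906], [718.9141845703125, 196.0072479248047], [640.809814453125, 291.58599853515625]]
 yaw 39.25475311279297 origin [579.  161.4] handle (np.int64(122), np.float64(175.13256827870163), array([161.7, 212.6]), np.float64(114.95563307246299), array([496.2, 143.9,  64.6]))
[[-0.9  0.4 -0. ]
 [ 0.4  0.9 -0. ]
 [ 0.  -0.  -1. ]]
```

View pics/crop1.png

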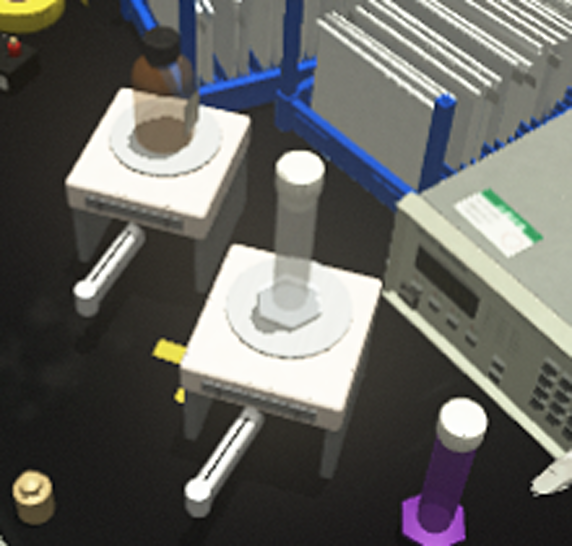

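The crop confirms the choice: the bottle's stirrer has its handle at crop (110,265), and the glass cylinder's handle at crop (225,460) is separate. The amber origin is about (569,345) with yaw 38.8°. The handle sits at q≈0.35.

Plan: with the fingers shut and tips at z≈45, push from the handle's left side. The jaw axis goes at a world angle of about 84°, so the gripper body stays clear of both the bottle and the cylinder. First comes the transit at height, then the turn.

Request:
arm_command(deltas="12 -15 0 1;12 -15 0 1;12 -15 0 1;12 -15 0 1;12 -15 0 1;12 -15 0 1;12 -15 0 1;12 -15 0 1;12 -15 0 1;12 -15 0 1;12 -15 0 1;12 -15 0 1;12 -15 0 1;12 -15 0 1;12 -15 0 1;12 -15 0 1;0 0 0 0;0 0 0 0", hand=0)

```text
t: 2.35
tcp_pos: [464.0, 349.9, 404.8]
orientation: [0.0, 0.077, 0.997, 0.0]
ft_force: [-0.8, 1.4, -1.4]
grip_width: 0.003
```

```bash
python3 - <<'E'
from h import *
np.set_printoptions(precision=1,suppress=True)
p=viewer.read_camera('wrist'); W,c=cloud(p); im=p['pixels'].copy()
T=sel(W,[440,240,98],[720,470,107.5])
print(len(T),cv2.minAreaRect(T[:,:2].astype(np.float32)))
print(handle(W,np.array([569,345.])))
for th in ['amber_stirrer','amber_bottle_mid','cylinder_handle','glass_cylinder_mid']:
    for d in nets.pinpoint(p,th)[:3]: print(th,d['confidence'],w(p,d['location']))
for a in (209,248.8):
    for r in (45,101):
        X=[569+r*np.cos(np.radians(a)),345+r*np.sin(np.radians(a)),66]
        cv2.circle(im,tuple(int(i) for i in px(p,X)),4,(0,0,255) if a==209 else (0,255,0),-1)
cv2.imwrite('pics/w1.png',im)
E
```

```text
1036 ((598.8406372070312, 411.80419921875), (170.35116577148438, 140.05606079101562), 69.98307037353516)
(np.int64(667), np.float64(209.56785299417325), array([206.1, 214.6]), np.float64(111.03476146168202), array([491.7, 300.7,  64.8]))
cylinder_handle 0.87 [476.9  99.2  54.2]
glass_cylinder_mid 0.73 [612.4   5.6  71.5]
```

View pics/w1.png

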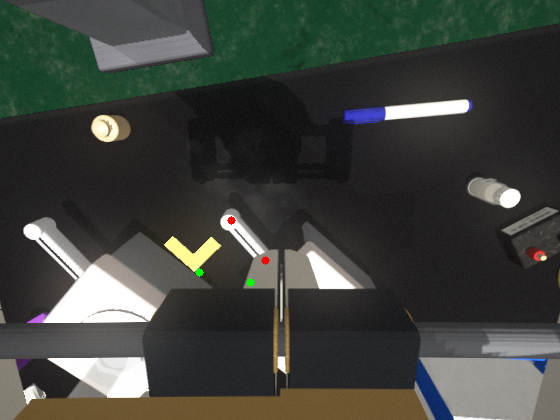

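The wrist view agrees: the predicted handle points (231,220) and (265,260) lie on the bar, and the fingers are to its left. I'll descend clear of it.

Request:
arm_command(deltas="0 0 -15 1;0 0 -15 1;0 0 -15 1;0 0 -15 0;0 0 -15 0;0 0 -15 0;0 0 -15 0;0 0 -15 0;0 0 -15 0;0 0 -15 0;0 0 -12 0;0 0 -12 0;0 0 0 0;0 0 0 0")

```text
t: 3.77
tcp_pos: [463.0, 351.1, 230.3]
orientation: [-0.001, 0.049, 0.999, -0.0]
ft_force: [0.9, -0.5, 0.1]
grip_width: 0.004
```

Request:
arm_command(deltas="5 -6 0 0;5 -6 0 0;5 -6 0 0;4 -7 0 0;3 -6 0 0;3 -6 0 0;3 -6 0 0;2 -6 0 0;2 -6 0 0;4 -4 0 0;4 -4 0 0;0 0 0 0")

```text
t: 4.77
tcp_pos: [504.4, 286.1, 230.7]
orientation: [0.0, 0.051, 0.999, -0.001]
ft_force: [0.1, 0.3, -1.0]
grip_width: 0.004
```

Request:
arm_command(deltas="4 -4 0 0;4 -4 0 0;4 -3 0 0;3 -2 0 0;0 0 0 0")

```text
t: 5.18
tcp_pos: [519.1, 273.9, 230.7]
orientation: [0.0, 0.05, 0.999, -0.0]
ft_force: [0.2, -0.2, 0.1]
grip_width: 0.004
```

```bash
python3 - <<'E'
from h import *
np.set_printoptions(precision=1,suppress=True)
for n in ['wrist','side','scene']:
    p=viewer.read_camera(n); W,c=cloud(p); print(n,handle(W,np.array([569,345.])))
    if n!='scene': cv2.imwrite(f'pics/{n}2.png',p['pixels'])
print(env.sense()['ft_force'])
E
```

```text
wrist (np.int64(1050), np.float64(231.32306325448835), array([225.1, 244.3]), np.float64(110.52527465552545), array([512.6, 272.8,  63.7]))
side (np.int64(54), np.float64(275.31839459675996), array([271.1, 280.3]), np.float64(114.92193377089227), array([579.6, 235.4,  64.6]))
scene (np.int64(16), np.float64(229.53437223599417), array([225.6, 232.9]), np.float64(97.43513924265416), array([511.4, 277.3,  60.4]))
[ 0.  -0.5 -0.6]
```

View pics/wrist2.png

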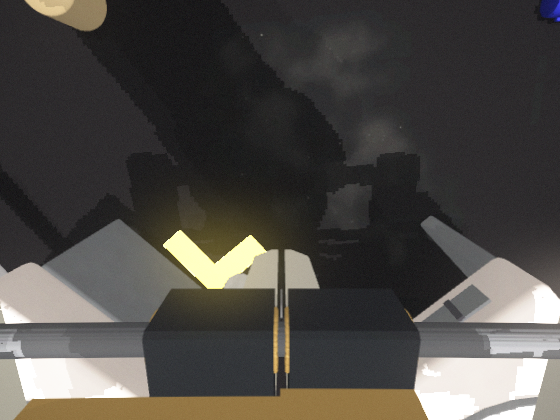

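In the wrist view the fingers at (285,270) hide most of the handle, and only a sliver of it shows near (235,283). The force is about zero, so it isn't at the stop yet. I'll keep pushing in small steps.

Request:
arm_command(deltas="2 -1 0 0;2 -1 0 0;0 0 0 0")

```text
t: 5.58
tcp_pos: [520.6, 273.6, 230.5]
orientation: [-0.003, 0.049, 0.999, -0.0]
ft_force: [-5.0, 1.2, 2.5]
grip_width: 0.004
```

Request:
arm_command(deltas="2 -1 0 0;1 0 0 0;0 0 0 0")

```text
t: 5.83
tcp_pos: [521.7, 273.5, 230.5]
orientation: [-0.005, 0.048, 0.999, -0.0]
ft_force: [-8.5, 2.7, 5.0]
grip_width: 0.007
```

The reaction now points along (-0.95, 0.30), the bar normal at the right stop, and it is rising. One more small press, then I'll back off to the left.

Request:
arm_command(deltas="2 -1 0 0;1 0 0 0;0 0 0 0")

```text
t: 6.08
tcp_pos: [522.7, 273.5, 230.4]
orientation: [-0.008, 0.048, 0.999, -0.0]
ft_force: [-12.8, 2.8, 7.8]
grip_width: 0.004
```

Request:
arm_command(deltas="-5 3 0 0;-8 6 0 0;-10 8 0 0;-10 10 0 0;-10 10 0 0;-10 10 0 0;-5 10 0 0;0 10 0 0;0 0 0 0")

```text
t: 6.83
tcp_pos: [470.0, 340.7, 231.0]
orientation: [0.001, 0.048, 0.999, 0.002]
ft_force: [0.2, 1.0, 0.2]
grip_width: 0.001
```

```bash
python3 - <<'E'
from h import *
np.set_printoptions(precision=1,suppress=True)
for n in ['wrist','side','scene']:
    p=viewer.read_camera(n); W,c=cloud(p); print(n,handle(W,np.array([569,345.])),handle(W,np.array([552,139.])))
    for th in ['amber_bottle_mid','cylinder_handle','glass_cylinder_mid']:
        for d in nets.pinpoint(p,th)[:2]: print(th,round(d['confidence'],2),w(p,d['location']))
    im=p['pixels']
    if n=='wrist':
        a=np.radians(248.6)
        for r in (60,101): cv2.circle(im,tuple(int(i) for i in px(p,[569+r*np.cos(a),345+r*np.sin(a),66])),2,(0,0,255),-1)
        cv2.imwrite('pics/w3.png',im)
E
```

```text
return _methods._mean(a, axis=axis, dtype=dtype,
  ret = ret.dtype.type(ret / rcount)
Traceback (most recent call last):
  File "h.py", line 15, in handle
    return m.sum(), np.median(a[m]), np.percentile(a[m],[5,95]), r[m].max(), W[m].mean(0)
                                     ~~~~~~~~~~~~~^^^^^^^^^^^^^
IndexError: index -1 is out of bounds for axis 0 with size 0
```

I'll raise the arm clear so the cameras see everything, then check.

Request:
arm_command(deltas="0 0 15 0;0 0 15 0;0 0 15 0;0 0 15 0;0 0 15 0;0 0 15 0;0 0 15 0;0 0 15 0;-5 5 15 0;-5 5 15 0;-5 5 15 0;-5 5 15 0;-10 10 0 0;-10 10 0 0;-10 10 0 0;0 0 0 0")

```text
t: 8.22
tcp_pos: [418.8, 389.2, 410.9]
orientation: [-0.001, 0.048, 0.999, 0.001]
ft_force: [-0.2, 1.5, 0.2]
grip_width: 0.0
```

```bash
python3 - <<'E'
from h import *
np.set_printoptions(precision=1,suppress=True)
for n in ['wrist','side','scene']:
    p=viewer.read_camera(n); W,c=cloud(p)
    for o in ([569,345.],[552,139.]):
        try: print(n,handle(W,np.array(o)))
        except Exception: print(n,'none')
    for th in ['amber_bottle_mid','cylinder_handle','glass_cylinder_mid']:
        for d in nets.pinpoint(p,th)[:2]: print(th,round(d['confidence'],2),w(p,d['location']))
    im=p['pixels']; a=np.radians(248.6)
    if n!='side':
        for r in (60,101): cv2.circle(im,tuple(int(i) for i in px(p,[569+r*np.cos(a),345+r*np.sin(a),66])),1,(0,0,255),-1)
    cv2.imwrite(f'pics/{n}3.png',im if n!='scene' else cv2.resize(im[100:310,180:400],None,fx=2.6,fy=2.6))
E
```

```text
wrist (np.int64(32), np.float64(246.06965414497586), array([244.6, 248.8]), np.float64(110.80210692168636), array([525.5, 245.7,  63.8]))
wrist (np.int64(810), np.float64(203.14025935992942), array([200.8, 209.2]), np.float64(110.69414372472173), array([470.9, 103. ,  63.5]))
cylinder_handle 0.92 [477.4 101.4  51.8]
side (np.int64(237), np.float64(249.41994358256358), array([244.1, 278.9]), np.float64(114.97642392359782), array([546.9, 257.1,  66.4]))
side (np.int64(172), np.float64(203.17951717885236), array([200.8, 209.9]), np.float64(109.01382282190272), array([471.9, 103. ,  65.3]))
amber_bottle_mid 0.61 [606.  370.8 164.5]
cylinder_handle 0.72 [479.2  99.2  57.5]
cylinder_handle 0.48 [570.4 346.7   3.7]
glass_cylinder_mid 0.94 [590.1 167.9 179.2]
glass_cylinder_mid 0.7 [566.6 347.3   3.3]
scene (np.int64(152), np.float64(248.92171177524224), array([244.5, 254.8]), np.float64(112.73163696684381), array([538.1, 260.2,  63.9]))
scene (np.int64(213), np.float64(208.10428325504142), array([203.5, 211.9]), np.float64(111.77607651775588), array([472.4,  96.8,  64. ]))
amber_bottle_mid 0.65 [605.  373.6 159.6]
cylinder_handle 0.78 [468.6  99.2  54.3]
glass_cylinder_mid 0.92 [583.2 168.3 177.6]
glass_cylinder_mid 0.66 [608.2   7.5  68.5]
```

View pics/scene3.png

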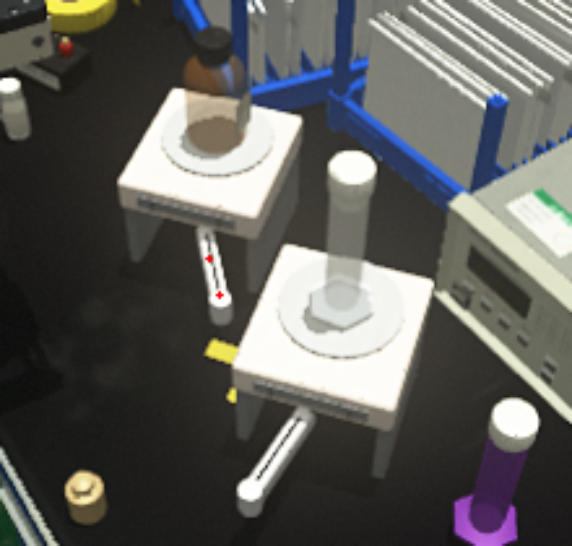

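View pics/wrist3.png

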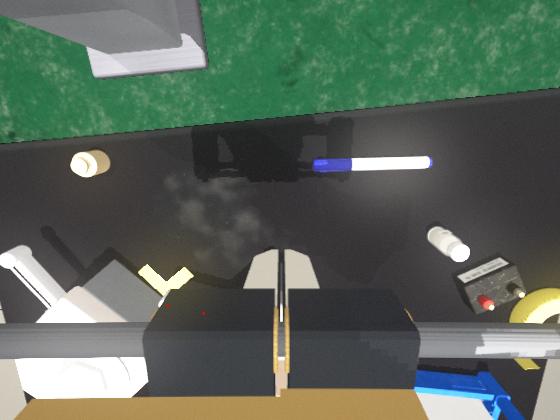

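The scene crop shows the amber handle along the predicted right-stop line (red dots at 210,258 and 220,295). The bottle, the cylinder and the other handle look unmoved, and the arm is clear. Handing in.

```bash
python3 -c "
from h import *
print(env.sign_off())"
```

```text
the job is handed in; nothing more can be done
None
```

I swung the amber-bottle stirrer's handle to the right until it met its stop, backed the fingers off and raised the arm clear. I then handed the job in at about 8.4 s on the robot's clock.

- **Amber handle:** the last depth checks put it at 248.9° (scene) and 249.4° (side), against about 248.8° expected for the stop. The wrist view gave 246°, but from only 32 pixels with the handle mostly hidden. While pressing on the stop, the last reading was about 15 N, roughly square to the bar.
- **Other stirrer and glassware:** the bottle and cylinder positions were the same before and after, within the networks' error. The glass stirrer's handle point agreed to within about 4 mm, and the crop shows that handle pointing the same way. I had no depth angle for it from before the push, so that check is less exact.
- **Checks that failed or disagreed:** my first check script after the push crashed because the handle was hidden in one view. I repeated it with the arm raised. The networks also gave a few false hits, such as the purple look-alike as the cylinder, which I ignored.

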